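# Block the last two bottles in a crate for transport

## Task

The bottles in the crate must not slide about in transport; the big blue one is already blocked, by a foam post in the corner opposite the bottle. Block the two glass bottles in the same way: keeping them upright, tuck each into a corner of its own compartment and stand the foam post that fills the gap best, tapered foot down and fully down on the crate floor, in the opposite corner. Leave the blocked bottle in place, do not disturb the two spare posts and the other things on the bench, and let go of everything.

Things in the scene. Friction and masses are not known exactly. Their poses are not given: they have to be found in the camera images.
- crate: Grey open-topped plastic bottle crate, fixed to the bench: 116 mm (its x) by 336 mm (its y) outside, 90 mm high, walls, dividers and floor 6 mm thick. Three compartments in a row along y, each 104 mm square inside with plain vertical walls to full height, one bottle in each; compartment 0 is at the -y end, 2 at the +y end. Origin: centre of its underside; z up.
- cell_0 (a point): Centre of the inner floor of compartment 0 of the crate (6 mm above the bench), compartments 110 mm apart along the crate's y; axes as the crate's.
- cell_1 (a point): Centre of the inner floor of compartment 1 of the crate (6 mm above the bench), compartments 110 mm apart along the crate's y; axes as the crate's.
- cell_2 (a point): Centre of the inner floor of compartment 2 of the crate (6 mm above the bench), compartments 110 mm apart along the crate's y; axes as the crate's.
- small_bottle_mid (a point): Smallest bottle: clear glass, blue screw cap, body 56 mm across, 134 mm high, cap 47 mm across (its top 23 mm); loose, stands upright, free to slide about, in compartment 1 or 2 (which one varies). This point is on its axis, 67 mm above its base; z up along the axis, which may lean 3 degrees as the base is not quite flat.
- medium_bottle_mid (a point): Middle bottle: clear glass, blue screw cap, body 67 mm across, 156 mm high, cap 53 mm across (its top 26 mm); loose, stands upright, free to slide about, in compartment 1 or 2 (which one varies). This point is on its axis, 78 mm above its base; z up along the axis, which may lean 3 degrees as the base is not quite flat.
- large_bottle_mid (a point): Largest bottle: opaque blue plastic, body 81 mm across, 142 mm high, cap 62 mm across; loose, already blocked upright in a corner of compartment 0. This point is on its axis, 71 mm above its base; z up along the axis, which may lean 3 degrees as the base is not quite flat.
- post_52_mid (a point): White rigid-foam blocking post, 52 mm square and 150 mm long; the lowest 40 mm taper evenly on all four sides to a 24 mm square foot. Stands upright and loose on the bench at first. This point is its centre, 75 mm above the foot; x and y are square to its faces, z up along it. With the smallest bottle hard in one corner of its compartment, a square of 56 mm is left free in the opposite corner, so this post fits there with about 4 mm to spare.
- post_43_mid (a point): White rigid-foam blocking post, 43 mm square and 150 mm long; the lowest 40 mm taper evenly on all four sides to a 24 mm square foot. Stands upright and loose on the bench at first. This point is its centre, 75 mm above the foot; x and y are square to its faces, z up along it. With the middle bottle hard in one corner of its compartment, a square of 47 mm is left free in the opposite corner, so this post fits there with about 4 mm to spare.
- post_62_mid (a point): White rigid-foam blocking post, 62 mm square and 150 mm long; the lowest 40 mm taper evenly on all four sides to a 24 mm square foot. Stands upright and loose on the bench at first. This point is its centre, 75 mm above the foot; x and y are square to its faces, z up along it. Spare: too thick for either compartment.
- post_31_mid (a point): White rigid-foam blocking post, 31 mm square and 150 mm long; the lowest 40 mm taper evenly on all four sides to a 22 mm square foot. Stands upright and loose on the bench at first. This point is its centre, 75 mm above the foot; x and y are square to its faces, z up along it. Spare: too thin for either bottle.
- post_in_mid (a point): White rigid-foam blocking post, 31 mm square and 150 mm long; the lowest 40 mm taper evenly on all four sides to a 22 mm square foot. This point is its centre, 75 mm above the foot; x and y are square to its faces, z up along it. Already in place: it stands on the floor of compartment 0, in the corner opposite the largest bottle.
- pe_bottle: Bystander: translucent plastic bottle 66 mm across, 176 mm high. Origin: centre of its underside.
- jar: Bystander: reagent jar with blue cap 60 mm across, 149 mm high. Origin: centre of its underside.
- vial: Bystander: small plastic bottle with white cap 37 mm across, 85 mm high. Origin: centre of its underside.
- cap: Bystander: loose blue screw cap 53 mm across, 26 mm high. Origin: centre of its underside.
- steel_cup: Bystander: pale open metal cup 64 mm across, 88 mm high. Origin: centre of its underside.
Things that resemble listed ones, but are neither listed nor needed, are in the scene too. What is shaped like the part that bears post_43_mid but purple is not meant.

How it is judged (in metres and radians):
At the end, for the whole second after the job is handed in: Each bottle shares its compartment with its post (smallest bottle with the 52 mm post, middle with the 43 mm, largest with the 31 mm one that was already there); these posts and bottles all stand on the crate floor within 4 mm, upright within 7 degrees and at rest; nothing is held (((y of small_bottle_mid in the frame of crate between -0.163 and -0.057 m and x of small_bottle_mid in the frame of crate between -0.053 and 0.053 m and y of post_52_mid in the frame of crate between -0.163 and -0.057 m and x of post_52_mid in the frame of crate between -0.053 and 0.053 m) or (y of small_bottle_mid in the frame of crate between -0.053 and 0.053 m and x of small_bottle_mid in the frame of crate between -0.053 and 0.053 m and y of post_52_mid in the frame of crate between -0.053 and 0.053 m and x of post_52_mid in the frame of crate between -0.053 and 0.053 m) or (y of small_bottle_mid in the frame of crate between 0.057 and 0.163 m and x of small_bottle_mid in the frame of crate between -0.053 and 0.053 m and y of post_52_mid in the frame of crate between 0.057 and 0.163 m and x of post_52_mid in the frame of crate between -0.053 and 0.053 m)) and z of each of post_52_mid, post_43_mid, post_in_mid in the frame of crate below 0.085 m and angle between each of post_52_mid, small_bottle_mid, post_43_mid, medium_bottle_mid, post_in_mid, large_bottle_mid's own z axis and vertical below 0.12 rad and z of small_bottle_mid in the frame of crate below 0.077 m and linear speed of each of post_52, small_bottle, post_43, medium_bottle, post_in, large_bottle below 0.02 m/s and ((y of medium_bottle_mid in the frame of crate between -0.163 and -0.057 m and x of medium_bottle_mid in the frame of crate between -0.053 and 0.053 m and y of post_43_mid in the frame of crate between -0.163 and -0.057 m and x of post_43_mid in the frame of crate between -0.053 and 0.053 m) or (y of medium_bottle_mid in the frame of crate between -0.053 and 0.053 m and x of medium_bottle_mid in the frame of crate between -0.053 and 0.053 m and y of post_43_mid in the frame of crate between -0.053 and 0.053 m and x of post_43_mid in the frame of crate between -0.053 and 0.053 m) or (y of medium_bottle_mid in the frame of crate between 0.057 and 0.163 m and x of medium_bottle_mid in the frame of crate between -0.053 and 0.053 m and y of post_43_mid in the frame of crate between 0.057 and 0.163 m and x of post_43_mid in the frame of crate between -0.053 and 0.053 m)) and z of medium_bottle_mid in the frame of crate below 0.088 m and ((y of large_bottle_mid in the frame of crate between -0.163 and -0.057 m and x of large_bottle_mid in the frame of crate between -0.053 and 0.053 m and y of post_in_mid in the frame of crate between -0.163 and -0.057 m and x of post_in_mid in the frame of crate between -0.053 and 0.053 m) or (y of large_bottle_mid in the frame of crate between -0.053 and 0.053 m and x of large_bottle_mid in the frame of crate between -0.053 and 0.053 m and y of post_in_mid in the frame of crate between -0.053 and 0.053 m and x of post_in_mid in the frame of crate between -0.053 and 0.053 m) or (y of large_bottle_mid in the frame of crate between 0.057 and 0.163 m and x of large_bottle_mid in the frame of crate between -0.053 and 0.053 m and y of post_in_mid in the frame of crate between 0.057 and 0.163 m and x of post_in_mid in the frame of crate between -0.053 and 0.053 m)) and z of large_bottle_mid in the frame of crate below 0.081 m); the robot touches nothing.
It fails at once if a bystander or a spare post is shoved more than 30 mm or knocked over (distance of any of pe_bottle, jar, vial, post_31_mid, post_62_mid from where it was at the start of the episode above 0.03 m).
It fails at once if a bottle in the crate is tipped beyond about 35 degrees (angle between any of small_bottle_mid, medium_bottle_mid, large_bottle_mid's own z axis and vertical above 0.6 rad).
It also fails if it takes over 64 s, if anything falls off the work surface, if the arm or the gripper's body presses on something with over 40 N, if the wrist force passes 120 N, or if a joint passes its speed limit or range.

## Robot

A 6-joint arm with a two-finger parallel gripper is mounted at the origin on a cart in front of the work surface, level with it; the furniture and walls round the work are solid. World frame = base frame: x ahead of the robot, y to its left, z up, the work surface at z = 0. Lengths are in m, angles in degrees, forces in N, time in s.
With the tool pointing down it reaches from about 0.275 to 0.75 m from the base axis. Payload 10.2 kg.
Tool frame: the origin (TCP) lies on the centre line of the jaws, within the pads' length; the fingertips stand 17 mm ahead of it and the grasp point (between the pads) lies 2 mm behind it; x points along the fingers, y is the direction in which the jaws open and shut, and the axes are right-handed (so a half turn about x gives the same grasp; the last joint's range is limited). The gripper opens to 88 mm and grips with 3 to 60 N. Pads are 18 mm wide; open, the fingers measure 123 mm over their backs; the gripper's body (75 mm by 187 mm) begins 45 mm behind the grasp point.
Start: joints at [60.596, 17.928, 85.812, -0, 76.261, -12.8], TCP at [0.15, 0.503, 0.256] pointing down, gripper open.
Joint ranges: [-168.41, 168.41], [-55.51, 124.54], [10.69, 146.95], [-70.63, 250.63], [1, 178], [-165.06, 165.06]. Speed limits (degrees/s): [136.94, 136.94, 172.46, 180, 180, 180].

## Interface

Orientations are given as [roll, pitch, yaw] about the fixed x, y, z axes, in that order (R = Rz(yaw) Ry(pitch) Rx(roll)).
In Python, from workcell import sensors, get_image, job gives the robot as it stands.
- The arm moves only by the shell command python3 -m handwheel 'ROWS' [OPENING] [FORCE]. ROWS is a JSON object of lists of equal length, an entry for each row: "delta_pos": the shift along the tool's x, y, z in cm, a list of three; "delta_rot": the turn, a rotation vector about the tool's x, y, z in rad, a list of three. In form: {"delta_pos": [[x, y, z], ...], "delta_rot": [[wx, wy, wz], ...]}. A call has 1 to 10 rows; each row is the pose to reach, as a shift and turn from the pose measured when the call began, along the tool's axes at that moment; what a row does not reach only later rows make up. A row lasts 1/12 s, in which the tool goes at most 41.7 mm and 7.16 degrees, less where a joint would pass 70% of its speed; a pose out of reach is approached as far as the arm can. A call with a gripper value outside its range is refused whole. OPENING is the finger opening in cm, from 0 to 8.81, set as the call begins (- or left out, the last holds). The fingers move at their own pace and stop on an object; FORCE is the grip in N (left out, the last holds). Time passes only in rows, so rows that repeat a pose let the fingers close. It gives the time, the measured TCP pose, the force and the opening at its end, in the units of the state.
- sensors.observe(): the state, without advancing time (a new reading comes with each control period).
- get_image(name): name is "scene" or "top" or "wrist"; returns a dict with "image" (420x560x3 uint8, red, green, blue), "depth" (420x560 float32, m along the optical axis (not along the pixel's ray), 0 where there is no reading), "K" (3x3 intrinsics, pixels), "pose" (4x4, takes a point from camera to world coordinates); the wrist camera has in their place "tool_from_camera" (4x4, takes a point from camera to tool coordinates, whose origin is the TCP and whose axes are the tool frame's). Camera axes: x right, y down, z forward; pixel columns grow to the right and rows downward; lengths in m; the calibration is good to about 2 mm. A picture is of the moment at which its call begins: read the wrist's pose just before it.
- job.close_job(): hands the job in, once; it reports no verdict.
The state is a dict: "time": time; "joint_pos": joint angles; "dq": joint speeds; "joint_torque": joint torques, N m; "ee_pos": TCP position; "ee_rot": TCP orientation; "force": force on the tool from outside, world axes, zero at the start; "moment": the same for the moment, N m; "gripper_width": finger opening in m.
Only numpy, scipy, OpenCV 4.12 (cv2) and the standard library are available. Lean on these libraries where they do the work, as an engineer would, in place of code of your own. Each camera call takes 0.05 s, during which the arm holds its last target.

## Working session

There is one attempt and no reset: what is moved stays moved. The work goes in short steps, Python scripts to look and compute and a shell command to move; the robot and the scene stay as the last step left them, time stands still between calls to the robot, and variables do not carry over. Pictures are saved under pics/ and viewed, and the job is handed in when it is done.

```bash
ls; mkdir -p pics
python3 - <<'E'
from workcell import sensors,get_image
import cv2,numpy as np
print(sensors.observe())
for n in ["scene","top","wrist"]:
    d=get_image(n); cv2.imwrite(f"pics/{n}0.png",d["image"][:,:,::-1]); np.savez(f"{n}0.npz",**d)
    print(n,d["K"].tolist(),np.round(d.get("pose",d.get("tool_from_camera")),4).tolist())
E
```

```text
pics
{'time': 0.0, 'joint_pos': array([ 6.05949557e+01,  1.79570906e+01,  8.58525961e+01,  1.44265710e-03,
        7.62580939e+01, -1.27992126e+01]), 'dq': array([ 0.07510292, -0.00625809,  0.01022135,  0.02931944,  0.07226282,
       -0.09567361]), 'joint_torque': array([-4.74069639e-04, -4.02200711e+01, -2.52271503e+01,  6.93449378e-02,
        3.51569219e-02, -7.79240395e-05]), 'ee_pos': array([0.14993347, 0.50291875, 0.25519135]), 'ee_rot': array([-103.98328808,   89.93220485, -120.58946334]), 'force': array([ 0.50314288,  0.05750991, -0.25039371]), 'moment': array([-0.00310239, -0.0183962 ,  0.02438101]), 'gripper_width': 0.08831762757769646}
scene [[487.0383632911769, 0.0, 285.51308199211144], [0.0, 487.0383632911769, 209.0654134700292], [0.0, 0.0, 1.0]] [[0.4651, -0.3774, 0.8008, -0.8825], [-0.8853, -0.1951, 0.4222, -0.6628], [-0.0031, -0.9053, -0.4248, 0.7971], [0.0, 0.0, 0.0, 1.0]]
top [[481.09561216316933, 0.0, 277.1850657755427], [0.0, 481.09561216316933, 206.37434540713548], [0.0, 0.0, 1.0]] [[0.3083, -0.9076, 0.2852, -0.0563], [-0.9513, -0.2961, 0.086, -0.1213], [0.0064, -0.2978, -0.9546, 1.9687], [0.0, 0.0, 0.0, 1.0]]
wrist [[359.41004284591446, 0.0, 279.16117391706405], [0.0, 359.41004284591446, 211.91912551488218], [0.0, 0.0, 1.0]] [[-0.0012, -0.3211, 0.947, -0.1292], [1.0, 0.0008, 0.0015, -0.0004], [-0.0013, 0.947, 0.3211, -0.0849], [0.0, 0.0, 0.0, 1.0]]
```

View pics/scene0.png

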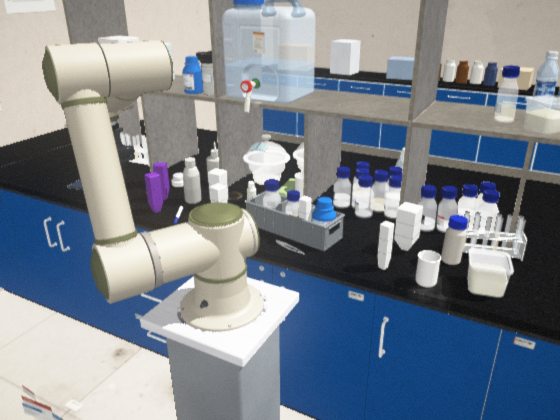

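View pics/top0.png

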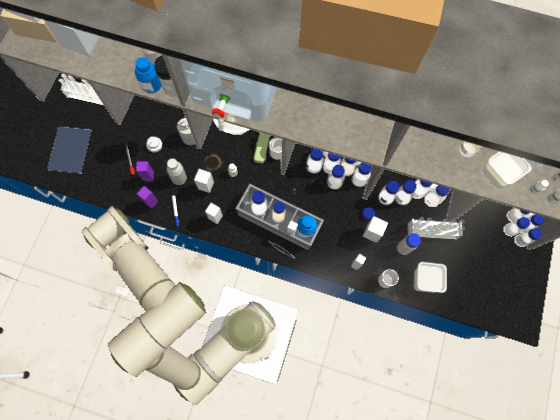

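View pics/wrist0.png

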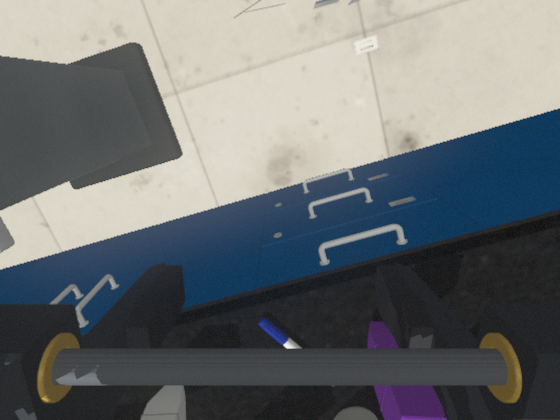

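```bash
cat > h.py <<'E'
import numpy as np,cv2
def load(n): return dict(np.load(n))
def pt(d,u,v,z=None,pose=None):
    K=d["K"];P=d["pose"] if pose is None else pose
    r=np.array([(u-K[0,2])/K[0,0],(v-K[1,2])/K[1,1],1.])
    if z is None:
        dep=float(d["depth"][int(round(v)),int(round(u))]); return P[:3,:3]@(r*dep)+P[:3,3]
    w=P[:3,:3]@r; s=(z-P[2,3])/w[2]; return P[:3,3]+s*w
def cloud(d,pose=None):
    K=d["K"];P=d["pose"] if pose is None else pose
    v,u=np.mgrid[0:420,0:560]; z=d["depth"].astype(float)
    c=np.stack([(u-K[0,2])/K[0,0]*z,(v-K[1,2])/K[1,1]*z,z],-1)
    w=c@P[:3,:3].T+P[:3,3]; w[z==0]=np.nan; return w
E
python3 - <<'E'
from h import *
t=load("top0.npz")
im=t["image"][:,:,::-1]
a=im[140:260,110:330]; cv2.imwrite("pics/c1.png",cv2.resize(a,None,fx=3.5,fy=3.5,interpolation=cv2.INTER_CUBIC))
a=im[190:290,320:460]; cv2.imwrite("pics/c2.png",cv2.resize(a,None,fx=4,fy=4,interpolation=cv2.INTER_CUBIC))
for n,u,v in [("white far",203,181),("white near",213,213),("62?",375,230),("31?",358,262),("b1",258,200),("b2",278,210),("b3",308,225),("post_in",293,226),("purple",145,171),("vial",233,170),("bottle177",176,170),("shelf",190,90),("upright",290,150)]:
    print(n,np.round(pt(t,u,v),3))
E
```

```text
white far [0.498 0.36  0.145]
white near [0.382 0.274 0.152]
62? [ 0.513 -0.35   0.152]
31? [ 0.373 -0.322  0.138]
b1 [0.486 0.122 0.159]
b2 [0.478 0.036 0.137]
b3 [ 0.45  -0.096  0.156]
post_in [ 0.426 -0.042  0.163]
purple [0.463 0.596 0.152]
vial [0.606 0.277 0.071]
bottle177 [0.507 0.479 0.15 ]
shelf [0.7   0.435 0.479]
upright [0.763 0.074 0.083]
```

View pics/c1.png

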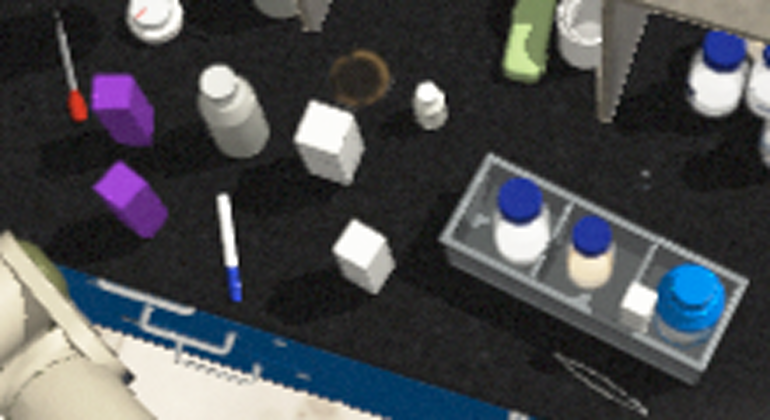

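View pics/c2.png

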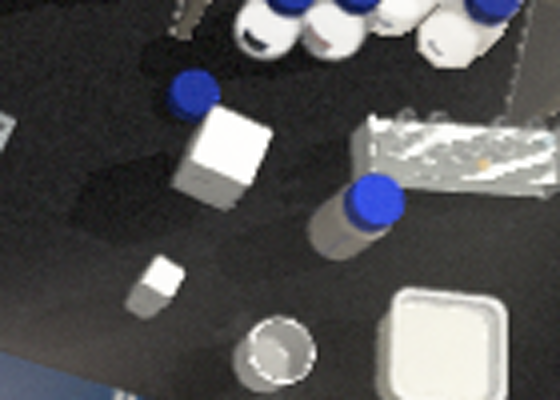

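```bash
cat >> h.py <<'E'
from scipy.spatial.transform import Rotation as Ro
def toolR(s): return Ro.from_euler('xyz',s["ee_rot"],degrees=True).as_matrix()
def state():
    from workcell import sensors
    return sensors.observe()
def delta(p,R=None):
    "print delta_pos cm and rotvec to reach world TCP p, orientation R"
    s=state();R0=toolR(s)
    print("dpos cm",np.round(R0.T@(np.array(p)-s["ee_pos"])*100,2), "drot", np.round(Ro.from_matrix(R0.T@R).as_rotvec(),4) if R is not None else "", "t",s["time"])
def down(yaw):
    "tool x down, tool y horizontal at yaw deg (world)"
    a=np.radians(yaw); x=np.array([0,0,-1.]);y=np.array([np.cos(a),np.sin(a),0]);return np.stack([x,y,np.cross(x,y)],1)
def wshot(name):
    from workcell import get_image
    s=state();d=get_image("wrist"); T=np.eye(4);T[:3,:3]=toolR(s);T[:3,3]=s["ee_pos"]; d["pose"]=T@d["tool_from_camera"]
    np.savez(name+".npz",**d); cv2.imwrite(f"pics/{name}.png",d["image"][:,:,::-1]); return d
E
python3 - <<'E'
from h import *
s=state();R=toolR(s);print(R.round(3))
t=load("top0.npz");w=cloud(t)
# crude crate rim: points z .085-.095
m=(abs(w[...,2]-.09)<.006)&(w[...,0]>.3)&(w[...,0]<.6)&(abs(w[...,1])<.25)
p=w[m][:,:2].astype(np.float32); print(len(p),cv2.minAreaRect(p))
for n,x,y in [("52",.5,.36),("43",.38,.275)]:
    m=(abs(w[...,2]-.15)<.008)&(abs(w[...,0]-x)<.05)&(abs(w[...,1]-y)<.05)
    p=w[m][:,:2].astype(np.float32); print(n,len(p),cv2.minAreaRect(p),w[m].mean(0))
E
```

```text
[[-0.     0.286  0.958]
 [-0.001  0.958 -0.286]
 [-1.    -0.001 -0.   ]]
555 ((0.47660529613494873, 0.03030543029308319), (0.3435787856578827, 0.12636470794677734), 80.84315490722656)
52 145 ((0.5148755311965942, 0.36816298961639404), (0.051837097853422165, 0.054501667618751526), 89.0145492553711) [0.51399599 0.36789225 0.14997768]
43 111 ((0.3952952027320862, 0.28227198123931885), (0.04607430472970009, 0.04311058670282364), 79.37809753417969) [0.39440068 0.28147729 0.14975415]
```

Run:
```python
from h import *
t=load("top0.npz");w=cloud(t).reshape(-1,3)
w=w[~np.isnan(w[:,0])]
for lo,hi in [(.2,.3),(.3,.4),(.4,.5),(.5,.7),(.7,1.0),(1.0,1.8)]:
    m=(w[:,2]>lo)&(w[:,2]<hi)&(w[:,0]>.3)&(abs(w[:,1])<.5); 
    if m.any(): print(lo,m.sum(),w[m].min(0).round(3))
delta([.46,.16,.36],down(-9.2))
```

```text
0.2 271 [ 0.674 -0.3    0.2  ]
0.3 9661 [ 0.638 -0.5    0.3  ]
0.4 1517 [ 0.651 -0.3    0.4  ]
0.5 2804 [ 0.675 -0.3    0.5  ]
0.7 33760 [ 0.623 -0.5    0.702]
1.0 2574 [ 0.743 -0.259  1.   ]
dpos cm [-10.45 -24.02  39.51] drot [1.4416e+00 4.0000e-04 8.0000e-04] t 0.15
```

```bash
python3 -m handwheel '{"delta_pos": [[-10.45,-24,39.5],[-10.45,-24,39.5],[-10.45,-24,39.5],[-10.45,-24,39.5],[-10.45,-24,39.5],[-10.45,-24,39.5],[-10.45,-24,39.5],[-10.45,-24,39.5],[-10.45,-24,39.5],[-10.45,-24,39.5]], "delta_rot": [[1.4416,0,0],[1.4416,0,0],[1.4416,0,0],[1.4416,0,0],[1.4416,0,0],[1.4416,0,0],[1.4416,0,0],[1.4416,0,0],[1.4416,0,0],[1.4416,0,0]]}'
python3 - <<'E'
from h import *
delta([.46,.16,.36],down(-9.2))
E
```

```text
time: 0.98
ee_pos: [0.4234, 0.1997, 0.3478]
ee_rot: [-33.1, 90.0, -121.7]
force: [0.7, 0.4, -0.1]
gripper_width: 0.0881
dpos cm [-1.22  3.56  4.06] drot [0.1852 0.0007 0.0004] t 0.9833
```

```bash
python3 -m handwheel '{"delta_pos": [[-1.2,3.56,4.06],[-1.2,3.56,4.06],[-1.2,3.56,4.06],[-1.2,3.56,4.06],[-1.2,3.56,4.06]], "delta_rot": [[0.185,0,0],[0.185,0,0],[0.185,0,0],[0.185,0,0],[0.185,0,0]]}'
python3 - <<'E'
from h import *
d=wshot("w1"); s=state(); print(s["ee_pos"],s["dq"].max())
E
```

```text
time: 1.4
ee_pos: [0.4593, 0.1608, 0.3595]
ee_rot: [-60.2, 89.9, -159.3]
force: [-0.0, 0.4, 0.7]
gripper_width: 0.0883
[0.45920461 0.16096951 0.35964353] 0.37811410042872867
```

View pics/w1.png

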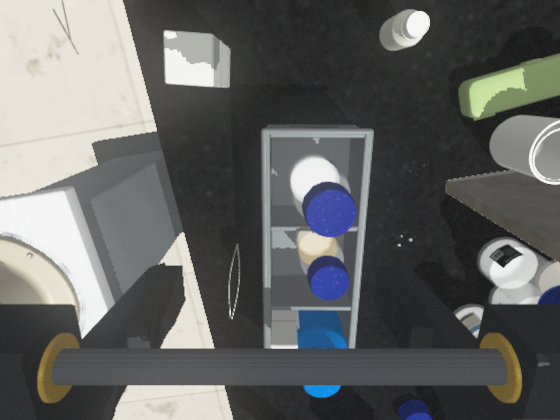

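Run:
```python
from h import *
d=load("w1.npz"); im=d["image"][:,:,::-1]
cv2.imwrite("pics/w1c.png",cv2.resize(im[115:350,245:390],None,fx=2.5,fy=2.5,interpolation=cv2.INTER_CUBIC))
w=cloud(d)
m=(abs(w[...,2]-.09)<.004)&(w[...,0]>.38)&(w[...,0]<.6)&(w[...,1]<.23)&(w[...,1]>-.16)
p=w[m][:,:2].astype(np.float32); print(len(p),cv2.minAreaRect(p))
m=(abs(w[...,2]-.15)<.004)&(w[...,0]<.45)&(w[...,1]>.2)&(w[...,0]>.3)
p=w[m][:,:2].astype(np.float32); print(len(p),cv2.minAreaRect(p),w[m].mean(0),np.argwhere(m).mean(0))
for z in (.135,.14,.157,.162):
  for r in (.15,.04):
    m=(abs(w[...,2]-z)<.003)&(abs(w[...,0]-.48)<.05)&(abs(w[...,1]-r)<.05)
    if m.sum()>20: c,rr=cv2.minEnclosingCircle(w[m][:,:2].astype(np.float32)); print(z,r,m.sum(),c,rr,w[m].mean(0))
```

```text
5860 ((0.4832569360733032, 0.055592454969882965), (0.29034557938575745, 0.12395388633012772), 80.79251098632812)
2640 ((0.39750388264656067, 0.28203868865966797), (0.04308304563164711, 0.04332122579216957), 77.16175842285156) [0.39801685 0.28229474 0.15000132] [ 57.49810606 189.00113636]
0.135 0.15 33 (0.5003920793533325, 0.1352972388267517) 0.023849060758948326 [0.50352461 0.14577004 0.13656709]
0.135 0.04 401 (0.4945826828479767, 0.03735516592860222) 0.022413283586502075 [0.49917118 0.04174536 0.13695936]
0.14 0.15 126 (0.5012092590332031, 0.1293778121471405) 0.02558266371488571 [0.49691112 0.14424247 0.13973448]
0.14 0.04 1059 (0.4946388602256775, 0.03727405518293381) 0.02231796644628048 [0.49425226 0.03786932 0.13858802]
0.157 0.15 687 (0.5027890801429749, 0.1255108267068863) 0.025415560230612755 [0.50754378 0.1281715  0.15914461]
0.162 0.15 1873 (0.5029613375663757, 0.12520824372768402) 0.02516818791627884 [0.50251799 0.12588276 0.1605076 ]
```

View pics/w1c.png

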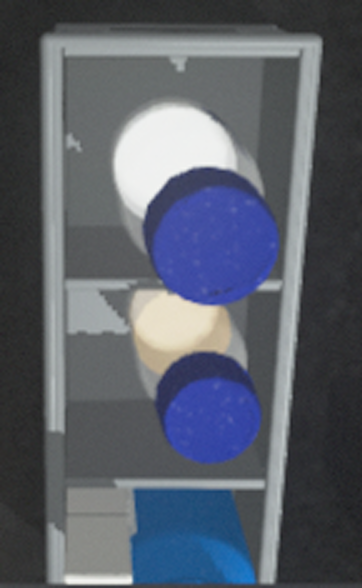

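```bash
cat >> h.py <<'E'
def rect(d,z,x0,x1,y0,y1,s=0.0005,pose=None):
    "image row = x decreasing downward, col = y decreasing to right ; returns image, s m/px"
    P=d["pose"];K=d["K"]
    xs=np.arange(x1,x0,-s);ys=np.arange(y1,y0,-s);Y,X=np.meshgrid(ys,xs)
    p=np.stack([X,Y,np.full_like(X,z)],-1)-P[:3,3]; c=p@P[:3,:3]
    u=(c[...,0]/c[...,2]*K[0,0]+K[0,2]).astype(np.float32);v=(c[...,1]/c[...,2]*K[1,1]+K[1,2]).astype(np.float32)
    return cv2.remap(d["image"],u,v,cv2.INTER_LINEAR)[:,:,::-1].copy()
E
python3 - <<'E'
from h import *
d=load("w1.npz")
r=rect(d,.09,.38,.6,-.1,.23); r=cv2.resize(r,None,fx=1.2,fy=1.2); print(r.shape)
th=np.radians(-9.2);c=np.array([.4775,.031]);ex=np.array([np.cos(th),np.sin(th)]);ey=np.array([-ex[1],ex[0]])
def px(p): return (int((.23-p[1])/.0005*1.2),int((.6-p[0])/.0005*1.2))
for a in(-.058,-.052,.052,.058): cv2.line(r,px(c+a*ex+.168*ey),px(c+a*ex-.168*ey),(0,255,0),1)
for b in(.168,.162,.058,.052,-.052,-.058): cv2.line(r,px(c+.058*ex+b*ey),px(c-.058*ex+b*ey),(0,0,255),1)
cv2.imwrite("pics/r1.png",r)
E
```

```text
(528, 792, 3)
```

View pics/r1.png

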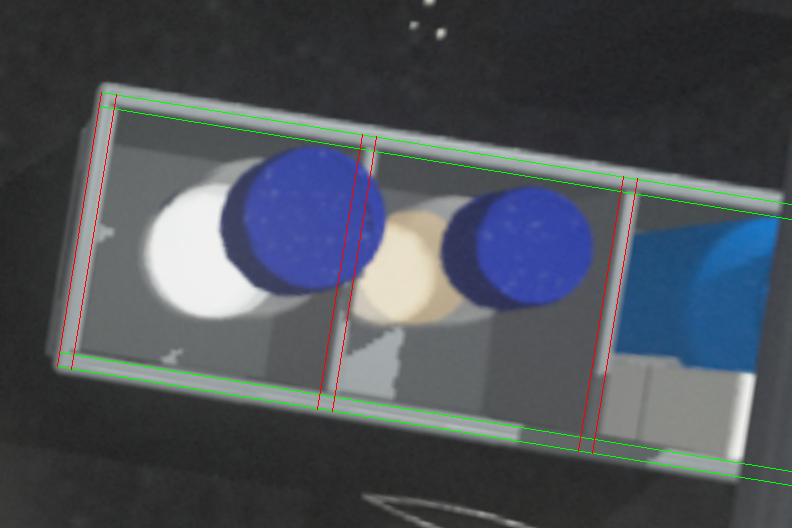

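```bash
cat >> h.py <<'E'
TH=np.radians(-9.17);C=np.array([.4785,.0308]);EX=np.array([np.cos(TH),np.sin(TH)]);EY=np.array([-EX[1],EX[0]])
def cw(x,y): return C+x*EX+y*EY
def wc(p): q=np.array(p)[:2]-C; return np.array([q@EX,q@EY])
E
python3 - <<'E'
from h import *
print(wc([.503,.1254]),wc([.4946,.0373]))
delta([.503,.1254,.20],down(-9.17))
delta([.503,.1254,.153],down(-9.17))
E
```

```text
[0.00911102 0.09729542] [0.01485837 0.00898269]
dpos cm [15.96  4.9   2.82] drot [0.0026 0.0007 0.0008] t 1.45
dpos cm [20.66  4.9   2.81] drot [0.0026 0.0007 0.0008] t 1.45
```

```bash
python3 -m handwheel '{"delta_pos": [[4,2,1.4],[8,4.9,2.8],[12,4.9,2.8],[16,4.9,2.8],[16,4.9,2.8],[18,4.9,2.8],[20,4.9,2.8],[20.6,4.9,2.8],[20.6,4.9,2.8],[20.6,4.9,2.8]], "delta_rot": [[0,0,0],[0,0,0],[0,0,0],[0,0,0],[0,0,0],[0,0,0],[0,0,0],[0,0,0],[0,0,0],[0,0,0]]}'
python3 - <<'E'
from h import *
d=wshot("w2"); s=state(); print(s["ee_pos"],wc(s["ee_pos"]),s["force"])
E
```

```text
time: 2.28
ee_pos: [0.5034, 0.1261, 0.1552]
ee_rot: [68.7, 89.9, -30.3]
force: [-0.2, -0.3, 0.4]
gripper_width: 0.0879
[0.50359068 0.1259704  0.15542256] [0.00960326 0.09795267] [-0.15476867  0.3500796  -1.18819621]
```

View pics/w2.png

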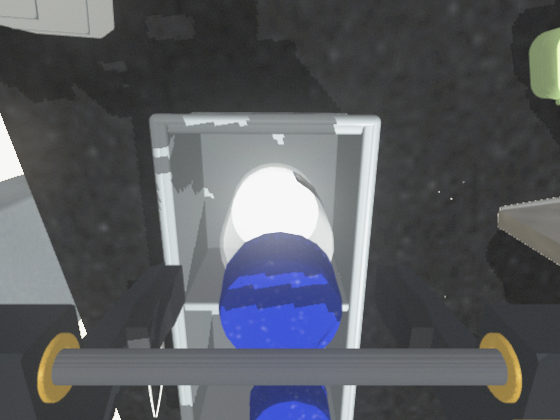

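```bash
python3 -m handwheel '{"delta_pos": [[0.2,0,0],[0.2,0,0],[0.2,0,0],[0.2,0,0],[0.2,0,0],[0.2,0,0]], "delta_rot": [[0,0,0],[0,0,0],[0,0,0],[0,0,0],[0,0,0],[0,0,0]]}' 4.6 15
python3 - <<'E'
from h import *
s=state(); print(s["ee_pos"],wc(s["ee_pos"]),s["force"])
E
```

```text
time: 2.83
ee_pos: [0.5035, 0.126, 0.1535]
ee_rot: [81.4, 89.9, -17.6]
force: [-0.8, 0.4, 2.9]
gripper_width: 0.0523
[0.50353238 0.12595047 0.15352008] [0.00954888 0.0979237 ] [-0.75709911  0.35778     2.93731398]
```

```bash
python3 -m handwheel '{"delta_pos": [[0,0.2,0.15],[0,0.4,0.3],[0,0.6,0.45],[0,0.8,0.6],[0,1.0,0.75],[0,1.0,0.75],[0,1.0,0.75]], "delta_rot": [[0,0,0],[0,0,0],[0,0,0],[0,0,0],[0,0,0],[0,0,0],[0,0,0]]}'
python3 - <<'E'
from h import *
s=state(); print(s["ee_pos"],wc(s["ee_pos"]),s["force"],s["gripper_width"])
E
```

```text
time: 3.42
ee_pos: [0.5118, 0.117, 0.1537]
ee_rot: [-93.2, 90.0, 167.8]
force: [-4.2, 1.5, 5.7]
gripper_width: 0.0529
[0.51177618 0.11703337 0.15371805] [0.01910839 0.09043433] [-4.15293113  1.5495766   5.6716301 ] 0.05294979866514204
```

```bash
python3 -m handwheel '{"delta_pos": [[0,0,0],[0,0,0],[0,0,0],[-2,0,0],[-4.8,0,0],[-4.8,0,0],[-4.8,-0.4,4],[-4.8,-0.4,8.15],[-4.8,-0.4,8.15],[-4.8,-0.4,8.15]], "delta_rot": [[0,0,0],[0,0,0],[0,0,0],[0,0,0],[0,0,0],[0,0,0],[0,0,0],[0,0,0],[0,0,0],[0,0,0]]}' 8.8
python3 - <<'E'
from h import *
d=wshot("w3"); s=state(); print(s["ee_pos"],wc(s["ee_pos"]),s["force"],s["gripper_width"])
p=cw(.01486,.00898); delta([*p,.134],down(-9.17))
E
```

```text
time: 4.25
ee_pos: [0.4951, 0.0356, 0.2016]
ee_rot: [-79.3, 90.0, -178.5]
force: [0.9, 0.1, 1.0]
gripper_width: 0.0878
[0.49521624 0.03677699 0.20155209] [0.01555008 0.00856458] [0.25251625 0.62783588 0.35609494] 0.08817695469996255
dpos cm [ 6.76 -0.07 -0.04] drot [ 0.0017 -0.0002  0.0003] t 4.3
```

View pics/w3.png

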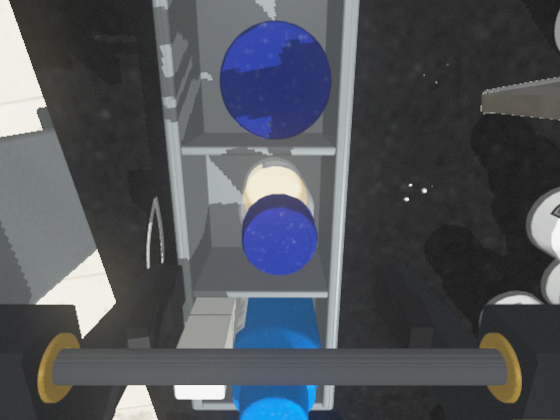

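```bash
python3 -m handwheel '{"delta_pos": [[2,0,0],[4,-0.05,0],[6,-0.05,0],[6.75,-0.05,0],[6.75,-0.05,0],[6.75,-0.05,0]], "delta_rot": [[0,0,0],[0,0,0],[0,0,0],[0,0,0],[0,0,0],[0,0,0]]}' ; python3 -m handwheel '{"delta_pos": [[0.1,0,0],[0.1,0,0],[0.1,0,0],[0.1,0,0],[0.1,0,0],[0.1,0,0],[0.1,0,0]], "delta_rot": [[0,0,0],[0,0,0],[0,0,0],[0,0,0],[0,0,0],[0,0,0],[0,0,0]]}' 4.0 15;python3 - <<'E'
from h import *
s=state(); print(s["ee_pos"],wc(s["ee_pos"]),s["force"],s["gripper_width"])
E
```

```text
time: 4.8
ee_pos: [0.495, 0.0375, 0.1345]
ee_rot: [-169.6, 90.0, 91.4]
force: [1.0, -0.3, 0.9]
gripper_width: 0.088
time: 5.38
ee_pos: [0.495, 0.0374, 0.1336]
ee_rot: [-166.6, 90.0, 94.4]
force: [0.0, -0.2, 1.1]
gripper_width: 0.0464
[0.49502623 0.03744908 0.13359842] [0.01525539 0.00919779] [ 0.02357617 -0.20223913  1.10446533] 0.0463924395975449
```

```bash
python3 -m handwheel '{"delta_pos": [[0,0.2,-0.3],[0,0.4,-0.6],[0,0.6,-0.9],[0,0.8,-1.2],[0,0.98,-1.5],[0,0.98,-1.6],[0,0.98,-1.6],[0,0.98,-1.6]], "delta_rot": [[0,0,0],[0,0,0],[0,0,0],[0,0,0],[0,0,0],[0,0,0],[0,0,0],[0,0,0]]}'
python3 - <<'E'
from h import *
s=state(); print(s["ee_pos"],wc(s["ee_pos"]),s["force"],s["gripper_width"])
E
```

```text
time: 6.05
ee_pos: [0.5068, 0.052, 0.1339]
ee_rot: [-89.7, 89.9, 171.3]
force: [-4.9, -0.4, 7.8]
gripper_width: 0.0474
[0.50678098 0.05200242 0.13391266] [0.02454063 0.02543842] [-4.922872   -0.4431914   7.75776021] 0.04741581984835558
```

```bash
python3 -m handwheel '{"delta_pos": [[0,0,0],[0,0,0],[0,0,0],[-3,0,0],[-7,0,0],[-11,-1,-1],[-13,-3,-4],[-13,-6,-7],[-13,-6,-7]], "delta_rot": [[0,0,0],[0,0,0],[0,0,0],[0,0,0],[0,0,0],[0,0,0],[0,0,0],[0,0,0],[0,0,0]]}' 8.8
python3 - <<'E'
from h import *
d=wshot("w4"); s=state(); print(s["ee_pos"],wc(s["ee_pos"]),s["force"],s["gripper_width"])
w=cloud(d)
for z,c in ((.14,(.0245,.0255)),(.161,(.019,.090))):
    q=cw(*c); m=(abs(w[...,2]-z)<.004)&(np.hypot(w[...,0]-q[0],w[...,1]-q[1])<.04)
    if m.sum()>20: cc,rr=cv2.minEnclosingCircle(w[m][:,:2].astype(np.float32)); print(z,m.sum(),wc(cc),rr,w[m].mean(0))
delta([.3975,.282,.2],down(-12.84))
E
```

```text
time: 6.8
ee_pos: [0.4563, 0.1344, 0.2655]
ee_rot: [175.6, 89.9, 76.8]
force: [0.0, 0.7, -0.3]
gripper_width: 0.088
[0.4574273  0.13261994 0.26474917] [-0.03702985  0.09716043] [-0.32332507 -0.08432495  0.17147857] 0.08815335417529135
0.14 1940 [0.01834283 0.00921986] 0.022591469809412956 [0.49824095 0.03817531 0.13875583]
0.161 3814 [0.01293842 0.09541746] 0.025554778054356575 [0.50623928 0.12391692 0.16043729]
dpos cm [  6.49  -8.2  -13.84] drot [ 0.0707 -0.0006  0.0004] t 6.85
```

View pics/w4.png

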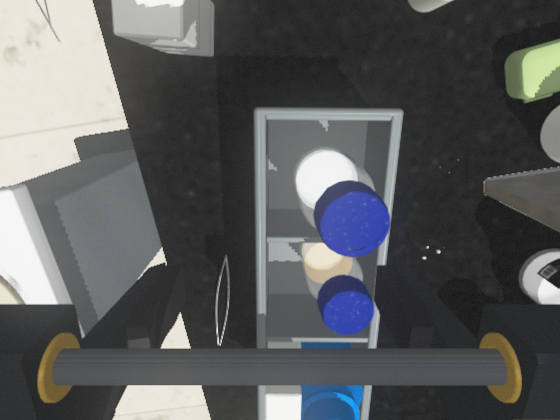

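```bash
cat >> h.py <<'E'
def caps(d,cs=((.14,(.0185,.0095)),(.161,(.013,.0955)))):
    w=cloud(d)
    for z,c in cs:
        q=cw(*c); m=(abs(w[...,2]-z)<.004)&(np.hypot(w[...,0]-q[0],w[...,1]-q[1])<.04)
        if m.sum()>20:
            cc,rr=cv2.minEnclosingCircle(w[m][:,:2].astype(np.float32))
            A=np.c_[w[m][:,:2],np.ones(m.sum())];k=np.linalg.lstsq(A,w[m][:,2],rcond=None)[0]
            print(z,m.sum(),"crate",wc(cc).round(4),"r",round(rr,4),"z",w[m][:,2].mean().round(4),"tilt deg crate",np.degrees([-k[:2]@EX,-k[:2]@EY]).round(1))
E
python3 - <<'E'
from h import *
d=wshot("w5"); s=state(); print(s["ee_pos"],wc(s["ee_pos"]))
caps(d); caps(load("w1.npz"))
p=cw(.0129,.0954); delta([*p,.2],down(-9.17)); delta([*p,.152],down(-9.17))
E
```

```text
[0.45829333 0.13131887 0.26424887] [-0.03596754  0.096014  ]
0.14 1959 crate [0.0179 0.0094] r 0.0226 z 0.1387 tilt deg crate [2.3 0.7]
0.161 3884 crate [0.0131 0.0953] r 0.0256 z 0.1604 tilt deg crate [1.  0.7]
0.14 1109 crate [0.0149 0.009 ] r 0.0223 z 0.1385 tilt deg crate [2.  0.7]
0.161 2011 crate [0.0089 0.0973] r 0.0253 z 0.1604 tilt deg crate [1.4 0.6]
dpos cm [6.42 4.89 0.09] drot [0.0053 0.     0.001 ] t 6.9
dpos cm [11.22  4.9   0.09] drot [0.0053 0.     0.001 ] t 6.9
```

```bash
python3 -m handwheel '{"delta_pos": [[1,3,0],[3,4.9,0.1],[6,4.9,0.1],[9,4.9,0.1],[11.2,4.9,0.1],[11.2,4.9,0.1],[11.2,4.9,0.1]], "delta_rot": [[0,0,0],[0,0,0],[0,0,0],[0,0,0],[0,0,0],[0,0,0],[0,0,0]]}' ; python3 -m handwheel '{"delta_pos": [[0.1,0,0],[0.1,0,0],[0.1,0,0],[0.1,0,0],[0.1,0,0],[0.1,0,0],[-0.4,0,0],[-0.5,0,0],[-0.5,0,0]], "delta_rot": [[0,0,0],[0,0,0],[0,0,0],[0,0,0],[0,0,0],[0,0,0],[0,0,0],[0,0,0],[0,0,0]]}' 4.6 45;python3 - <<'E'
from h import *
s=state(); print(s["ee_pos"],wc(s["ee_pos"]),s["force"],s["gripper_width"])
E
```

```text
time: 7.48
ee_pos: [0.5067, 0.122, 0.1517]
ee_rot: [-81.9, 89.8, 179.2]
force: [0.1, -0.2, 0.3]
gripper_width: 0.0883
time: 8.23
ee_pos: [0.5068, 0.122, 0.1571]
ee_rot: [-82.6, 89.9, 178.5]
force: [0.3, -0.6, -2.3]
gripper_width: 0.0517
[0.50677895 0.12200388 0.15706047] [0.0133829  0.09454494] [ 0.33916271 -0.63139555 -2.26626202] 0.05173480496128868
```

```bash
python3 -m handwheel '{"delta_pos": [[0,0.2,0.1],[0,0.4,0.25],[0,0.6,0.4],[0,0.6,0.4],[0,0.6,0.4],[0.3,0.6,0.4],[0.5,0.6,0.4],[0.55,0.6,0.4],[0.55,0.6,0.4]], "delta_rot": [[0,0,0],[0,0,0],[0,0,0],[0,0,0],[0,0,0],[0,0,0],[0,0,0],[0,0,0],[0,0,0]]}';python3 - <<'E'
from h import *
s=state(); print(s["ee_pos"],wc(s["ee_pos"]),s["force"],s["gripper_width"])
E
```

```text
time: 8.98
ee_pos: [0.512, 0.1172, 0.1513]
ee_rot: [-82.0, 89.8, 179.0]
force: [-0.8, 0.3, -1.6]
gripper_width: 0.0521
[0.51195053 0.11717674 0.15134102] [0.01925766 0.09060366] [-0.75441305  0.26771428 -1.59772425] 0.052078908567887425
```

```bash
python3 -m handwheel '{"delta_pos": [[0.05,0,0],[0.05,0,0],[0.05,0,0],[-2,0,0],[-4.8,0,0],[-4.8,-0.1,4],[-4.8,-0.14,8.1],[-4.8,-0.14,8.1],[-4.8,-0.14,8.1]], "delta_rot": [[0,0,0],[0,0,0],[0,0,0],[0,0,0],[0,0,0],[0,0,0],[0,0,0],[0,0,0],[0,0,0]]}' 8.8
python3 - <<'E'
from h import *
d=wshot("w6");d=wshot("w6"); caps(d); s=state(); print(s["ee_pos"],wc(s["ee_pos"]),s["force"],s["gripper_width"])
p=cw(.0179,.0094); delta([*p,.133],down(-9.17))
E
```

```text
time: 9.73
ee_pos: [0.4982, 0.036, 0.1997]
ee_rot: [-82.4, 89.9, 178.5]
force: [0.1, 0.9, -0.5]
gripper_width: 0.0881
0.14 4220 crate [0.0172 0.0092] r 0.0224 z 0.1388 tilt deg crate [2.2 0.9]
0.161 10202 crate [0.0186 0.0906] r 0.0254 z 0.1606 tilt deg crate [1.5 0.3]
[0.49826572 0.03778472 0.19948801] [0.0184    0.0100454] [-0.73951589  0.38637593  0.65100613] 0.08827697739652575
dpos cm [ 6.65 -0.03  0.06] drot [0.0041 0.0001 0.0026] t 9.8333
```

View pics/w6.png

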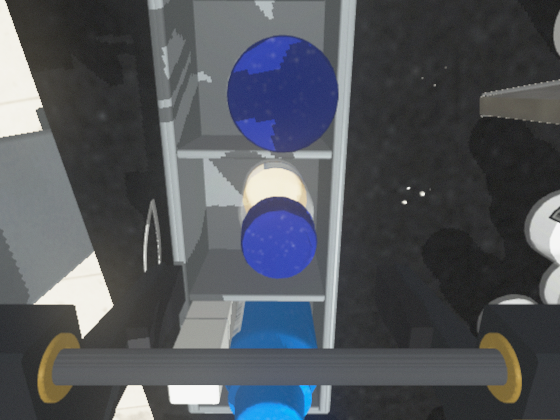

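Medium bottle now sits in its corner (cap at (283,94), measured crate x 18.6, y 90.6 mm). Now the small one, cap at (279,237).

```bash
python3 -m handwheel '{"delta_pos": [[2,0,0],[4,-0.05,0.05],[6,-0.05,0.05],[6.65,-0.05,0.05],[6.65,-0.05,0.05],[6.65,-0.05,0.05]], "delta_rot": [[0,0,0],[0,0,0],[0,0,0],[0,0,0],[0,0,0],[0,0,0]]}' ; python3 -m handwheel '{"delta_pos": [[0.1,0,0],[0.1,0,0],[0.1,0,0],[0.1,0,0],[0.1,0,0],[0.1,0,0],[0.1,0,0],[-0.4,0,0],[-0.5,0,0],[-0.5,0,0]], "delta_rot": [[0,0,0],[0,0,0],[0,0,0],[0,0,0],[0,0,0],[0,0,0],[0,0,0],[0,0,0],[0,0,0],[0,0,0]]}' 4.0 45;python3 - <<'E'
from h import *
s=state(); print(s["ee_pos"],wc(s["ee_pos"]),s["force"],s["gripper_width"])
E
```

```text
time: 10.33
ee_pos: [0.4979, 0.038, 0.1335]
ee_rot: [-88.7, 89.9, 172.5]
force: [0.9, 1.1, 0.2]
gripper_width: 0.0881
time: 11.17
ee_pos: [0.4981, 0.0379, 0.139]
ee_rot: [-86.4, 89.9, 174.7]
force: [0.5, 0.6, -0.8]
gripper_width: 0.0455
[0.49806794 0.03794349 0.13896702] [0.01817944 0.01017063] [ 0.49587876  0.62674148 -0.79588781] 0.045539202180276815
```

```bash
python3 -m handwheel '{"delta_pos": [[0,0.2,-0.4],[0,0.4,-0.8],[0,0.6,-1.2],[0,0.68,-1.5],[0,0.68,-1.55],[0,0.68,-1.55],[0.3,0.68,-1.55],[0.5,0.68,-1.55],[0.58,0.68,-1.55],[0.58,0.68,-1.55]], "delta_rot": [[0,0,0],[0,0,0],[0,0,0],[0,0,0],[0,0,0],[0,0,0],[0,0,0],[0,0,0],[0,0,0],[0,0,0]]}';python3 - <<'E'
from h import *
s=state(); print(s["ee_pos"],wc(s["ee_pos"]),s["force"],s["gripper_width"])
E
```

```text
time: 12.0
ee_pos: [0.5073, 0.0519, 0.1331]
ee_rot: [-73.0, 89.9, -171.9]
force: [-0.2, -5.6, 0.0]
gripper_width: 0.0463
[0.50726325 0.0518929  0.13309267] [0.02503419 0.02540716] [-0.16163943 -5.60175178  0.0337727 ] 0.046265032195377996
```

```bash
python3 -m handwheel '{"delta_pos": [[0,0,0.1],[0,0,0.1],[0,0,0.1],[-3,0,0],[-7,0,0],[-10,-1,-2],[-12,-4,-6],[-12,-6,-9],[-12,-6,-9],[-12,-6,-9]], "delta_rot": [[0,0,0],[0,0,0],[0,0,0],[0,0,0],[0,0,0],[0,0,0],[0,0,0],[0,0,0],[0,0,0],[0,0,0]]}' 8.8
python3 - <<'E'
from h import *
d=wshot("w7"); d=wshot("w7");caps(d,((.14,(.024,.024)),(.161,(.0185,.0906))));s=state(); print(s["ee_pos"],wc(s["ee_pos"]),s["force"],s["gripper_width"])
w=cloud(d);m=(abs(w[...,2]-.15)<.004)&(w[...,0]<.45)&(w[...,1]>.2)&(w[...,0]>.3)
p=w[m][:,:2].astype(np.float32); print(len(p),cv2.minAreaRect(p),w[m].mean(0))
delta([.3975,.282,.19],down(-12.84))
E
```

```text
time: 12.83
ee_pos: [0.4612, 0.152, 0.2536]
ee_rot: [-135.4, 90.0, 125.9]
force: [-0.1, -0.0, -0.1]
gripper_width: 0.0877
0.14 2044 crate [0.0244 0.0215] r 0.0225 z 0.1386 tilt deg crate [1.8 0.9]
0.161 3629 crate [0.0185 0.0915] r 0.0252 z 0.1604 tilt deg crate [1.2 0.8]
[0.46220015 0.14979951 0.25283   ] [-0.03505581  0.11488106] [ 0.3903955  -1.27411659 -0.11126858] 0.08807242765630019
4853 ((0.39652854204177856, 0.2785020172595978), (0.0364689938724041, 0.04412046819925308), 77.18377685546875) [0.39759383 0.2776764  0.15004682]
dpos cm [  6.29  -8.42 -12.07] drot [0.0693 0.0005 0.0014] t 12.9333
```

View pics/w7.png

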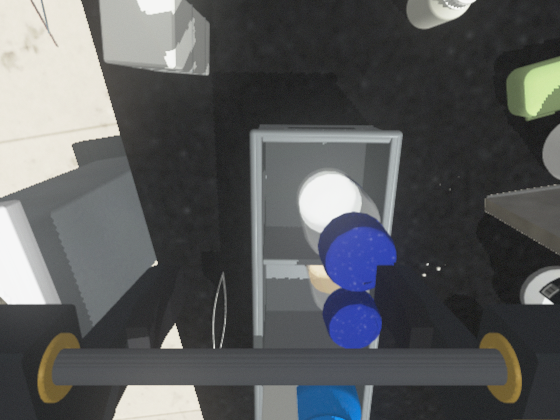

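```bash
python3 -m handwheel '{"delta_pos": [[1,-2.5,-4],[3,-5.5,-8],[5,-8.4,-12.1],[6.3,-8.4,-12.1],[6.3,-8.4,-12.1],[6.3,-8.4,-12.1],[6.3,-8.4,-12.1]], "delta_rot": [[0.069,0,0],[0.069,0,0],[0.069,0,0],[0.069,0,0],[0.069,0,0],[0.069,0,0],[0.069,0,0]]}' 8.8
python3 - <<'E'
from h import *
d=wshot("w8"); 
im=load("w1.npz")["image"][:,:,::-1]; cv2.imwrite("pics/p43.png",cv2.resize(im[10:110,140:260],None,fx=4,fy=4))
delta([.3975,.282,.123],down(-12.84))
E
```

```text
time: 13.52
ee_pos: [0.3989, 0.2813, 0.1901]
ee_rot: [-57.4, 89.9, -160.3]
force: [1.0, -0.4, 0.7]
gripper_width: 0.0879
dpos cm [ 6.74 -0.17 -0.04] drot [-0.0017  0.0001  0.0004] t 13.5667
```

View pics/w8.png

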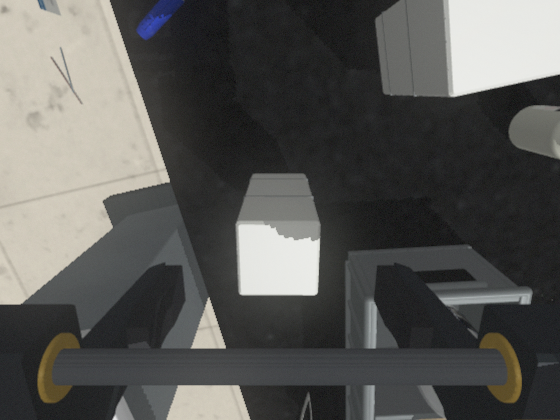

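View pics/p43.png

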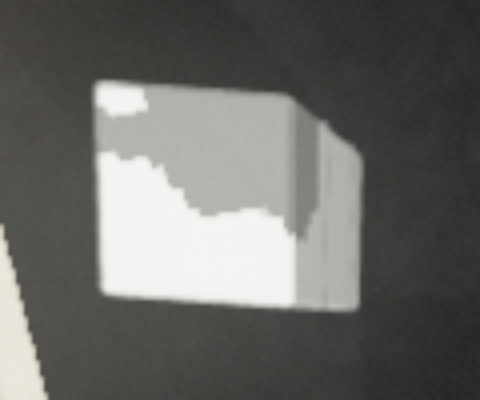

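```bash
python3 - <<'E'
from h import *
d=load("w8.npz"); q=np.array([pt(d,u,v,.15) for u,v in [(237,222),(319,222),(319,294),(239,294)]]);print(q.round(4),q.mean(0),np.linalg.norm(np.diff(q,axis=0),axis=1))
w=cloud(d);m=(abs(w[...,2]-.15)<.004)&(w[...,0]<.45)&(w[...,1]>.2)&(w[...,0]>.3)
p=w[m][:,:2].astype(np.float32); print(len(p),cv2.minAreaRect(p))
E
python3 -m handwheel '{"delta_pos": [[2,-0.15,0],[4,-0.15,0],[6,-0.15,0],[6.75,-0.15,0],[6.75,-0.15,0],[6.75,-0.15,0]], "delta_rot": [[0,0,0],[0,0,0],[0,0,0],[0,0,0],[0,0,0],[0,0,0]]}'
```

```text
[[0.382  0.3067 0.15  ]
 [0.4222 0.2976 0.15  ]
 [0.4144 0.257  0.15  ]
 [0.3724 0.2665 0.15  ]] [0.397757   0.28193782 0.15      ] [0.04114896 0.04136433 0.04309746]
6208 ((0.39746204018592834, 0.2818816602230072), (0.04379357397556305, 0.0431525893509388), 77.23204803466797)
time: 14.07
ee_pos: [0.3986, 0.2811, 0.1238]
ee_rot: [133.9, 90.0, 30.9]
force: [-0.6, -0.7, -0.1]
gripper_width: 0.0881
```

```bash
python3 -m handwheel '{"delta_pos": [[0.1,0,0],[0.1,0,0],[0.1,0,0],[0.1,0,0],[0.1,0,0],[0.1,0,0],[0.1,0,0],[-0.5,0,0],[-3,0,0],[-6,0,0]], "delta_rot": [[0,0,0],[0,0,0],[0,0,0],[0,0,0],[0,0,0],[0,0,0],[0,0,0],[0,0,0],[0,0,0],[0,0,0]]}' 3.6 25;python3 - <<'E'
from h import *
s=state(); print(s["ee_pos"],s["force"],s["gripper_width"])
p=cw(-.0285,.1385);print(p)
delta([*p,.26],down(-9.17))
E
```

```text
time: 14.9
ee_pos: [0.3977, 0.2807, 0.1836]
ee_rot: [-57.2, 89.8, -160.2]
force: [0.3, -0.3, -0.7]
gripper_width: 0.0426
[0.39766486 0.28073258 0.18360888] [ 0.34401191 -0.28752676 -0.70586694] 0.04255681257595542
[0.47243619 0.17207183]
dpos cm [-7.65  9.71  8.92] drot [-0.067   0.0017  0.0028] t 14.9
```

```bash
python3 -m handwheel '{"delta_pos": [[-3,0,0],[-6,1,1],[-7.6,4,4],[-7.6,7,7],[-7.6,9.7,9],[-7.6,9.7,9],[-7.6,9.7,9],[-7.6,9.7,9]], "delta_rot": [[0,0,0],[-0.067,0,0],[-0.067,0,0],[-0.067,0,0],[-0.067,0,0],[-0.067,0,0],[-0.067,0,0],[-0.067,0,0]]}' ;python3 - <<'E'
from h import *
d=wshot("w9"); s=state(); print(s["ee_pos"],wc(s["ee_pos"]),s["force"],s["gripper_width"])
w=cloud(d); zt=s["ee_pos"][2]+.027
m=(abs(w[...,2]-zt)<.006)&(np.hypot(w[...,0]-s["ee_pos"][0],w[...,1]-s["ee_pos"][1])<.06); p=w[m][:,:2].astype(np.float32); print(zt,len(p),cv2.minAreaRect(p), wc(p.mean(0)),w[m][:,2].mean())
p=cw(-.0285,.1375); delta([*p,.20],down(-9.17))
E
```

```text
time: 15.57
ee_pos: [0.4718, 0.1716, 0.2596]
ee_rot: [-66.3, 89.8, -165.5]
force: [-0.1, 0.6, -0.1]
gripper_width: 0.0428
[0.47157669 0.17195882 0.25962991] [-0.02933051  0.13825146] [ 0.04122809  0.14742874 -0.27817979] 0.04272067034894269
0.2866299105539738 11916 ((0.47086793184280396, 0.17280209064483643), (0.04380426183342934, 0.07629042863845825), 80.10684967041016) [-0.02984211  0.14707863] 0.28639933356946456
dpos cm [5.96 0.1  0.07] drot [0.0008 0.0014 0.0032] t 15.6167
```

View pics/w9.png

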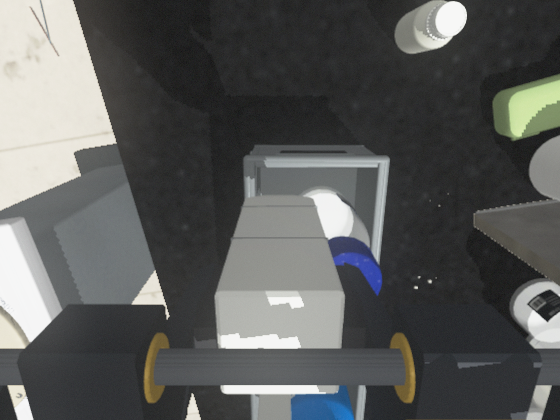

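```bash
python3 -m handwheel '{"delta_pos": [[1.5,0.1,0.07],[3,0.1,0.07],[5,0.1,0.07],[7,0.1,0.07],[8.5,0.1,0.07],[8.5,0.1,0.07]], "delta_rot": [[0,0,0.003],[0,0,0.003],[0,0,0.003],[0,0,0.003],[0,0,0.003],[0,0,0.003]]}' ;python3 - <<'E'
from h import *
s=state(); print(s["ee_pos"],wc(s["ee_pos"]),s["force"],s["gripper_width"])
p=cw(-.0285,.1375); delta([*p,.1285],down(-9.17))
E
```

```text
time: 16.12
ee_pos: [0.4717, 0.1719, 0.1728]
ee_rot: [-7.1, 89.9, -106.1]
force: [1.9, -0.2, -0.8]
gripper_width: 0.043
[0.47170185 0.17190055 0.17281592] [-0.02919766  0.13821388] [ 1.93766379 -0.18495901 -0.81834052] 0.042951912698127766
dpos cm [4.43 0.07 0.06] drot [0.0027 0.002  0.0002] t 16.1167
```

```bash
python3 -m handwheel '{"delta_pos": [[0.7,0.1,0.07],[1.4,0.1,0.07],[2.1,0.1,0.07],[2.8,0.1,0.07],[3.4,0.1,0.07],[3.8,0.1,0.07],[4.1,0.1,0.07],[4.1,0.1,0.07]], "delta_rot": [[0,0,0],[0,0,0],[0,0,0],[0,0,0],[0,0,0],[0,0,0],[0,0,0],[0,0,0]]}' ;python3 - <<'E'
from h import *
s=state(); print(s["ee_pos"],wc(s["ee_pos"]),s["force"],s["gripper_width"])
E
```

```text
time: 16.78
ee_pos: [0.4724, 0.171, 0.1313]
ee_rot: [-27.0, 89.9, -126.1]
force: [0.0, 0.3, -0.6]
gripper_width: 0.0426
[0.4723503  0.17095318 0.13126177] [-0.02840652  0.13738195] [ 0.01115366  0.3099459  -0.63041948] 0.04262243323212819
```

No contact force; continue to the floor.

```bash
python3 -m handwheel '{"delta_pos": [[0.1,0,0],[0.2,0,0],[0.3,0,0],[0.4,0,0],[0.4,0,0]], "delta_rot": [[0,0,0],[0,0,0],[0,0,0],[0,0,0],[0,0,0]]}' ;python3 - <<'E'
from h import *
s=state(); print(s["ee_pos"],wc(s["ee_pos"]),s["force"],s["gripper_width"])
E
```

```text
time: 17.2
ee_pos: [0.4726, 0.171, 0.1286]
ee_rot: [-5.1, 89.9, -104.1]
force: [-4.2, 0.0, 12.4]
gripper_width: 0.0429
[0.47257937 0.17102054 0.12860055] [-0.02819111  0.13748496] [-4.18150803  0.01749476 12.36053374] 0.04286670234186151
```

```bash
python3 -m handwheel '{"delta_pos": [[-0.05,0,0],[-0.05,0,0],[-0.05,0,0],[-1.5,0,0],[-4,0,0],[-8,0,0],[-11,0,0],[-11,0,0],[-11,0,0]], "delta_rot": [[0,0,0],[0,0,0],[0,0,0],[0,0,0],[0,0,0],[0,0,0],[0,0,0],[0,0,0],[0,0,0]]}' 6 ;python3 - <<'E'
from h import *
d=wshot("w10"); s=state(); print(s["ee_pos"],wc(s["ee_pos"]),s["force"],s["gripper_width"])
delta([.46,.26,.30],down(-9.17))
E
```

```text
time: 17.95
ee_pos: [0.473, 0.1713, 0.2394]
ee_rot: [62.0, 89.8, -37.0]
force: [-0.2, 0.1, -0.8]
gripper_width: 0.0597
[0.47241016 0.17119544 0.23797472] [-0.02838603  0.13763066] [ 0.12622653 -0.72128526  0.27320388] 0.05992392056882141
dpos cm [-6.22 -2.62 -8.56] drot [0.0028 0.0021 0.0007] t 18.0
```

View pics/w10.png

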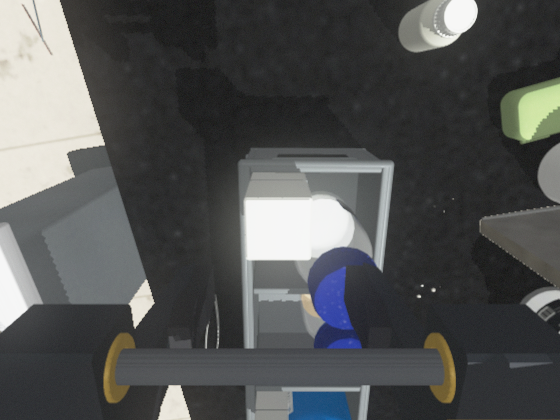

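Run:
```python
from h import *
delta([.505,.29,.27],down(-9.17))
```

```text
dpos cm [ -3.23   1.36 -12.24] drot [0.0028 0.0021 0.0007] t 18.0
```

```bash
python3 -m handwheel '{"delta_pos": [[-2,0.5,-2],[-3.2,1.36,-5],[-3.2,1.36,-9],[-3.2,1.36,-12.2],[-3.2,1.36,-12.2],[-3.2,1.36,-12.2],[-3.2,1.36,-12.2]], "delta_rot": [[0,0,0],[0,0,0],[0,0,0],[0,0,0],[0,0,0],[0,0,0],[0,0,0]]}' 8.8 ;python3 - <<'E'
from h import *
d=wshot("w11"); d=wshot("w11");s=state(); print(s["ee_pos"])
w=cloud(d);m=(abs(w[...,2]-.15)<.004)&(abs(w[...,0]-.515)<.06)&(abs(w[...,1]-.368)<.06)
p=w[m][:,:2].astype(np.float32); print(len(p),cv2.minAreaRect(p))
E
```

```text
time: 18.58
ee_pos: [0.5046, 0.2891, 0.2681]
ee_rot: [-40.1, 89.7, -139.2]
force: [-0.5, -0.2, 0.7]
gripper_width: 0.088
[0.50490692 0.2885841  0.26909205]
6545 ((0.5171226859092712, 0.36886510252952576), (0.052048180252313614, 0.052046701312065125), 89.00285339355469)
```

View pics/w11.png

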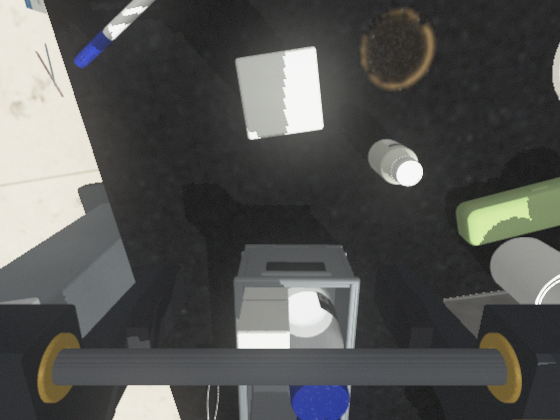

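Run:
```python
from h import *
delta([.5171,.3689,.19],down(-1.0))
```

```text
dpos cm [ 7.89 -0.05 -8.15] drot [-0.141   0.0027  0.002 ] t 18.6833
```

```bash
python3 -m handwheel '{"delta_pos": [[2,0,-3],[4,0,-6],[6,-0.05,-8.15],[7.9,-0.05,-8.15],[7.9,-0.05,-8.15],[7.9,-0.05,-8.15],[7.9,-0.05,-8.15]], "delta_rot": [[-0.07,0,0],[-0.14,0.0027,0.002],[-0.14,0.0027,0.002],[-0.14,0.0027,0.002],[-0.14,0.0027,0.002],[-0.14,0.0027,0.002],[-0.14,0.0027,0.002]]}' ;python3 - <<'E'
from h import *
d=wshot("w12"); s=state(); print(s["ee_pos"])
w=cloud(d);m=(abs(w[...,2]-.15)<.004)&(abs(w[...,0]-.515)<.06)&(abs(w[...,1]-.368)<.06)
p=w[m][:,:2].astype(np.float32); print(len(p),cv2.minAreaRect(p))
delta([.5171,.3689,.123],down(-1.0))
E
```

```text
time: 19.27
ee_pos: [0.5178, 0.3681, 0.1914]
ee_rot: [112.2, 89.9, 21.0]
force: [0.1, -0.6, 0.2]
gripper_width: 0.0881
[0.51783529 0.36824499 0.19172569]
8926 ((0.517219603061676, 0.3691428303718567), (0.052396636456251144, 0.05232533812522888), 89.17263793945312)
dpos cm [ 6.87 -0.09 -0.06] drot [-0.0023 -0.001  -0.0024] t 19.3167
```

View pics/w12.png

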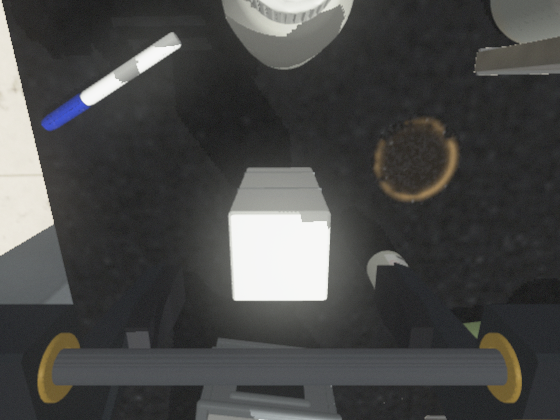

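The post top (280,256) is centred between the jaws; the vial at (388,265) is below fingertip height. Descend, grip, lift.

```bash
python3 -m handwheel '{"delta_pos": [[2,-0.1,-0.06],[4,-0.1,-0.06],[6,-0.1,-0.06],[6.85,-0.1,-0.06],[6.85,-0.1,-0.06],[6.85,-0.1,-0.06]], "delta_rot": [[-0.002,-0.001,-0.002],[-0.002,-0.001,-0.002],[-0.002,-0.001,-0.002],[-0.002,-0.001,-0.002],[-0.002,-0.001,-0.002],[-0.002,-0.001,-0.002]]}'; python3 -m handwheel '{"delta_pos": [[0,0,0],[0,0,0],[0,0,0],[0,0,0],[0,0,0],[0,0,0]], "delta_rot": [[0,0,0],[0,0,0],[0,0,0],[0,0,0],[0,0,0],[0,0,0]]}' 4.6 25
python3 - <<'E'
from h import *
s=state(); print(s["ee_pos"],s["force"],s["gripper_width"])
E
```

```text
time: 19.82
ee_pos: [0.5176, 0.3688, 0.1245]
ee_rot: [112.2, 89.9, 21.1]
force: [0.5, 0.3, -0.1]
gripper_width: 0.0879
time: 20.32
ee_pos: [0.5176, 0.3689, 0.1247]
ee_rot: [111.9, 89.9, 20.9]
force: [-0.2, 0.9, 1.4]
gripper_width: 0.0519
[0.51758118 0.36890024 0.12473879] [-0.16487709  0.94039427  1.42751782] 0.05190132824153817
```

```bash
python3 - <<'E'
from h import *
p=cw(-.024,-.024); print(p); delta([*p,.31],down(-9.17))
E
python3 -m handwheel '{"delta_pos": [[-0.5,0,0],[-3,0,0],[-6.5,0,0],[-10,0,0],[-14,0,0],[-18,0,0],[-18.7,0,0],[-18.7,0,0]], "delta_rot": [[0,0,0],[0,0,0],[0,0,0],[0,0,0],[0,0,0],[0,0,0],[0,0,0],[0,0,0]]}'
python3 - <<'E'
from h import *
s=state(); print(s["ee_pos"],s["force"],s["gripper_width"])
p=cw(-.024,-.024); delta([*p,.31],down(-9.17))
E
```

```text
[0.45098198 0.01093147]
dpos cm [-18.57  -5.97  35.9 ] drot [ 0.1419 -0.0009 -0.0019] t 20.3167
time: 20.98
ee_pos: [0.5177, 0.369, 0.315]
ee_rot: [115.2, 89.5, 24.1]
force: [0.3, 0.3, -1.5]
gripper_width: 0.0523
[0.51765079 0.36902413 0.31504951] [ 0.2621539   0.32797655 -1.46509741] 0.052260851043813394
dpos cm [ 0.34 -6.02 35.93] drot [ 0.142  -0.004  -0.0071] t 20.9833
```

```bash
python3 -m handwheel '{"delta_pos": [[0,-1,3],[0,-2,7],[0,-3,11],[0.3,-4,15],[0.3,-5,19],[0.3,-6,23],[0.3,-6,27],[0.3,-6,31],[0.3,-6,34],[0.3,-6,35.9]], "delta_rot": [[0.03,0,0],[0.07,-0.002,-0.004],[0.11,-0.004,-0.007],[0.142,-0.004,-0.007],[0.142,-0.004,-0.007],[0.142,-0.004,-0.007],[0.142,-0.004,-0.007],[0.142,-0.004,-0.007],[0.142,-0.004,-0.007],[0.142,-0.004,-0.007]]}'; python3 -m handwheel '{"delta_pos": [[0,0,0.6],[0,0,0.6],[0,0,0.6]], "delta_rot": [[0,0,0],[0,0,0],[0,0,0]]}'
python3 - <<'E'
from h import *
d=wshot("w13");s=state(); print(s["ee_pos"],wc(s["ee_pos"]),s["force"],s["gripper_width"])
caps(d,((.14,(.024,.022)),(.161,(.0185,.0906))))
p=cw(-.024,-.024); delta([*p,.20],down(-9.17))
E
```

```text
time: 21.82
ee_pos: [0.4503, 0.0087, 0.3087]
ee_rot: [-85.7, 89.8, 175.0]
force: [0.4, 0.6, -0.7]
gripper_width: 0.0516
time: 22.07
ee_pos: [0.449, 0.0034, 0.3078]
ee_rot: [-93.8, 89.7, 166.8]
force: [-0.3, 0.2, 0.2]
gripper_width: 0.0518
[0.44915375 0.00375003 0.30806626] [-0.0246604  -0.03138101] [-0.39175242  0.07664559 -0.88167175] 0.051716788671156304
0.14 2338 crate [0.0243 0.021 ] r 0.0223 z 0.1388 tilt deg crate [1.8 0.6]
0.161 4223 crate [0.0187 0.0908] r 0.0255 z 0.1606 tilt deg crate [1.2 0.1]
dpos cm [10.81  0.11 -0.74] drot [-0.0014 -0.0002  0.0041] t 22.1167
```

View pics/w13.png

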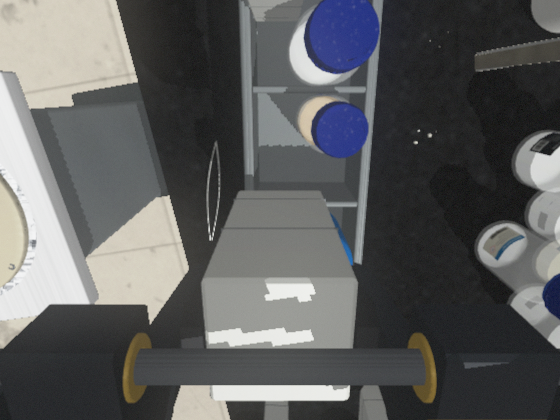

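```bash
python3 -m handwheel '{"delta_pos": [[0,0.1,-0.74],[0,0.1,-0.74],[1,0.1,-0.74],[3.5,0.1,-0.74],[6.5,0.1,-0.74],[9.5,0.1,-0.74],[10.8,0.1,-0.74],[10.8,0.1,-0.74]], "delta_rot": [[0,0,0.004],[0,0,0.004],[0,0,0.004],[0,0,0.004],[0,0,0.004],[0,0,0.004],[0,0,0.004],[0,0,0.004]]}'
python3 - <<'E'
from h import *
d=wshot("w14");s=state(); print(s["ee_pos"],wc(s["ee_pos"]),s["force"],s["gripper_width"])
p=cw(-.024,-.024); delta([*p,.1335],down(-9.17))
E
```

```text
time: 22.78
ee_pos: [0.4496, 0.0121, 0.1975]
ee_rot: [-96.8, 89.7, 164.0]
force: [0.3, -0.4, -0.3]
gripper_width: 0.0519
[0.4505451  0.01183455 0.19941107] [-0.02457522 -0.02317809] [-0.19644999  0.26916468  0.27219412] 0.05178008581144897
dpos cm [6.59 0.07 0.09] drot [-0.0002 -0.0005  0.0024] t 22.8333
```

View pics/w14.png

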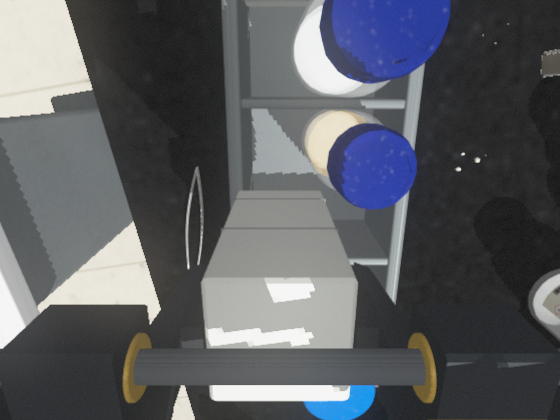

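```bash
python3 -m handwheel '{"delta_pos": [[1,0.07,0.09],[2,0.07,0.09],[3,0.07,0.09],[4,0.07,0.09],[4.8,0.07,0.09],[5.6,0.07,0.09],[6.4,0.07,0.09],[6.6,0.07,0.09]], "delta_rot": [[0,0,0.002],[0,0,0.002],[0,0,0.002],[0,0,0.002],[0,0,0.002],[0,0,0.002],[0,0,0.002],[0,0,0.002]]}'
python3 - <<'E'
from h import *
s=state(); print(s["ee_pos"],wc(s["ee_pos"]),s["force"],s["gripper_width"])
E
```

```text
time: 23.5
ee_pos: [0.4507, 0.011, 0.1327]
ee_rot: [-109.7, 89.9, 151.1]
force: [-1.6, -0.3, -0.2]
gripper_width: 0.0519
[0.45072901 0.01101728 0.13268274] [-0.02426341 -0.0239556 ] [-1.64186535 -0.26896724 -0.2488182 ] 0.05190943241254733
```

```bash
python3 -m handwheel '{"delta_pos": [[0.05,0,0],[0.1,0,0],[0.2,0,0],[0.3,0,0],[0.3,0,0]], "delta_rot": [[0,0,0],[0,0,0],[0,0,0],[0,0,0],[0,0,0]]}'
python3 - <<'E'
from h import *
s=state(); print(s["ee_pos"],wc(s["ee_pos"]),s["force"],s["gripper_width"])
E
```

```text
time: 23.92
ee_pos: [0.451, 0.011, 0.1306]
ee_rot: [-127.4, 90.0, 133.4]
force: [-3.6, 0.9, 9.5]
gripper_width: 0.0516
[0.45101104 0.01095668 0.13064802] [-0.02397533 -0.02397048] [-3.62508978  0.86887685  9.47869   ] 0.05156084981587939
```

```bash
python3 -m handwheel '{"delta_pos": [[-0.03,0,0],[-0.03,0,0],[-0.03,0,0],[-1.5,0,0],[-4,0,0],[-8,0,0],[-12,0,0],[-16,0,-4],[-20,1,-8],[-20,1,-12]], "delta_rot": [[0,0,0],[0,0,0],[0,0,0],[0,0,0],[0,0,0],[0,0,0],[0,0,0],[0,0,0],[0,0,0],[0,0,0]]}' 7; python3 -m handwheel '{"delta_pos": [[0,0,-2],[0,0,-2],[0,0,-2],[0,0,-2],[0,0,-2]], "delta_rot": [[0,0,0],[0,0,0],[0,0,0],[0,0,0],[0,0,0]]}'
python3 - <<'E'
from h import *
from workcell import get_image
d=wshot("w15");d=wshot("w15");s=state(); print(s["ee_pos"],wc(s["ee_pos"]),s["force"],s["gripper_width"])
caps(d,((.14,(.024,.022)),(.161,(.0185,.0906))))
w=cloud(d)
for n,c,h in(("52",(-.024,-.024),.04),("43",(-.0285,.1385),.04),("in",(-.036,-.074),.03)):
    q=cw(*c); m=(abs(w[...,2]-.156)<.006)&(np.hypot(w[...,0]-q[0],w[...,1]-q[1])<h)
    p=w[m]
    if len(p)<30: print(n,len(p)); continue
    A=np.c_[p[:,:2],np.ones(len(p))];k=np.linalg.lstsq(A,p[:,2],rcond=None)[0]
    r=cv2.minAreaRect(p[:,:2].astype(np.float32)); print(n,len(p),wc(r[0]).round(4),np.round(r[1],4),round(r[2],1),"z",p[:,2].mean().round(4),"tilt",np.degrees(k[:2]).round(1))
for n in("top","scene"):
    d=get_image(n); cv2.imwrite(f"pics/{n}1.png",d["image"][:,:,::-1]); np.savez(f"{n}1.npz",**d)
E
```

```text
time: 24.75
ee_pos: [0.476, 0.1064, 0.3269]
ee_rot: [99.0, 89.7, -0.4]
force: [1.9, -0.7, -0.3]
gripper_width: 0.0698
time: 25.17
ee_pos: [0.479, 0.1252, 0.3265]
ee_rot: [95.8, 89.7, -3.6]
force: [0.6, -0.7, 0.4]
gripper_width: 0.0698
[0.47913322 0.12522374 0.32665289] [-0.01442265  0.0933179 ] [-0.10461156  0.45640247  0.77516227] 0.07019414552939389
0.14 1515 crate [0.0172 0.0179] r 0.0317 z 0.1387 tilt deg crate [1.9 1.2]
0.161 2585 crate [0.0187 0.0914] r 0.0254 z 0.1604 tilt deg crate [1.3 0.7]
52 2696 [-0.0249 -0.0303] [0.0667 0.0518] 80.3 z 0.1555 tilt [ 0.1 -0.1]
43 2726 [-0.0293  0.1376] [0.0431 0.0428] 80.9 z 0.1559 tilt [0. 0.]
in 418 [-0.0345 -0.0583] [0.0279 0.0308] 80.4 z 0.1548 tilt [-0.2  1.2]
```

View pics/w15.png

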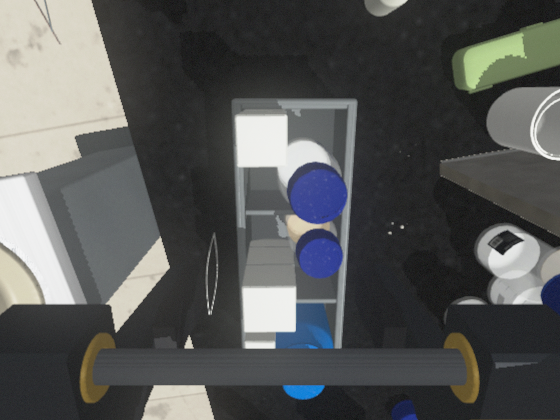

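View pics/scene1.png

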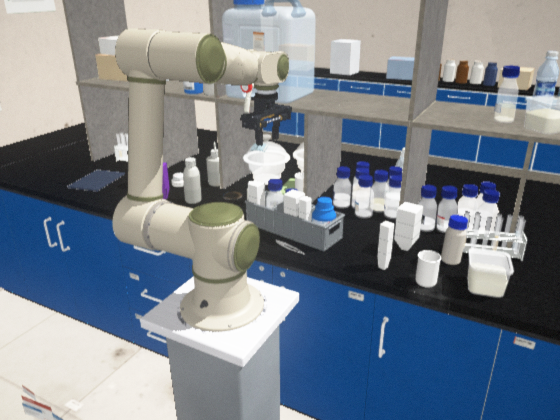

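Run:
```python
from h import *
d=load("w15.npz"); caps(d,((.1388,(.0245,.0215)),))
a=load("top0.npz");b=load("top1.npz");wa,wb=cloud(a),cloud(b)
for n,u,v in [("62",375,230),("31",358,262),("pe",175,165),("vial",233,170),("jar",413,241)]: print(n,np.round(pt(a,u,v)-pt(b,u,v),3))
from workcell import job
print(job.close_job())
```

```text
0.1388 1538 crate [0.0173 0.0177] r 0.0317 z 0.1386 tilt deg crate [1.6 1.4]
62 [ 0. -0. -0.]
31 [ 0.001 -0.001 -0.005]
pe [ 0.001  0.001 -0.004]
vial [ 0.181  0.109 -0.519]
jar [-0.003  0.002  0.01 ]
the job is handed in; nothing more can be done
None
```

Both glass bottles are now blocked in the crate, each with its own post, and I've handed the job in at about 25 s. No verdict is reported.

- **Bottles:** I tucked the middle bottle into the +x/−y corner of compartment 2 and the smallest into the +x/+y corner of compartment 1. Dragging them by the cap at first only rocked them, because the bases barely slid. I gripped each again, lifted it about 5 mm and set it down in its corner.
- **Posts:** The 43 mm post went opposite the middle bottle and the 52 mm post opposite the smallest. Both were lowered until they pressed on the floor at about 10 N, then released.

**Last checks:**
- Both post tops are at z ≈ 0.156 m, which is right for standing on the crate floor, with tilt about 0°.
- Both bottle caps are at their starting heights, leaning about 1–2°.
- The gripper was empty and clear of everything.
- Before-and-after top views show the spare posts and the large plastic bottle (`pe_bottle`) unmoved. The jar changed by about 10 mm in depth, which I put down to noise.

**Checks that failed or disagreed:**
- The last automatic centre fit of the smallest cap was off (17, 18 mm, with too large a radius). I think its mask caught part of the post. An earlier clean fit gave about (24, 21 mm), and the final picture shows it in its corner.
- The vial could not be compared because the raised arm hid it in the last top view. I did not see anything touch it.
- The new readings for the post already in compartment 0 were unusable because it was partly hidden, and the large bottle was not measured. Neither was handled, and the pictures show both in place.

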